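Latch an LED board in its carrier and hold it in the light tester

ROBOT

A 7-joint arm with a two-finger parallel gripper is mounted at the origin on the work surface. World frame = base frame: x ahead of the robot, y to its left, z up, the work surface at z = 0. Lengths are in m, angles in rad, forces in N, time in s.
With the tool pointing down it reaches from about 0.425 to 0.925 m from the base axis. Payload 6.8 kg.
Tool frame: the origin (TCP) lies at the very end of the fingers, on their centre line; the grasp point (between the pads) lies 19 mm behind it; z points along the fingers, y is the direction in which the jaws open and shut (so a half turn about z gives the same grasp; the last joint's range is limited). The gripper opens to 85 mm and grips with 20 to 120 N. Pads are 22 mm wide; open, the fingers measure 114 mm over their backs; the gripper's body (76 mm by 85 mm) begins 54 mm behind the grasp point. The pads swing forward as they close: fully open they stand 13 mm farther back than shut.
Start: joints at [-1.436, 0.477, 0.022, 1.555, -0.011, 1.109, -0.083], TCP at [0.162, 0.655, 0.231] pointing down, gripper open.
Joint ranges: [-2.96, 2.96], [-0.34, 2.1], [-1.41, 1.46], [0.24, 2.44], [-1.37, 4.51], [0.17, 1.92], [-2.96, 2.96]. Speed limits (rad/s): [2.39, 2.39, 3.14, 3.14, 3.14, 3.14, 3.14].

INTERFACE

Orientations are given as a 3x3 rotation matrix whose columns are the frame's x, y, z axes.
In Python, from workcell import ctrl gives the robot as it stands.
- The arm moves only by the tool move_arm, never from a script. Its argument "targets" is a list of rows, each an object of numbers: "x", "y", "z": the shift along the tool's x, y, z in cm; "rx", "ry", "rz": the turn, a rotation vector about the tool's x, y, z in rad; "fingers": the opening, from -1 (shut) to 1 (fully open). A call has 1 to 20 rows; each row shifts and turns the commanded pose from where the row before left it, along the tool's axes as they then stand; what a row does not reach is not made up. A row lasts 1/8 s, in which the tool goes at most 62.5 mm and 10.7 degrees, less where a joint would pass 70% of its speed; a pose out of reach is approached as far as the arm can. A call with a gripper value outside its range is refused whole. The fingers move at their own pace and stop on an object; "squeeze" is the grip in N (left out, the last holds). Time passes only in rows, so rows that do not move let the fingers close. It gives the time, the measured TCP pose, the force and the opening at its end, in the units of the state.
- ctrl.observe(): the state, without advancing time (a new reading comes with each control period).
- ctrl.grab_frame(name): name is "scene" or "top" or "wrist"; returns the picture (480x640x3 uint8, red, green, blue); there is no depth.
- ctrl.get_calibration(name): a dict with "vfov" (degrees; the focal length in pixels is half the picture's height over the tangent of half this angle, whatever the lens; pixels are square), "cx", "cy" (the principal point, pixels), "dist_coeffs" ([k1, k2, p1, p2, k3] as OpenCV has them; the pictures are not rectified), "position" and "orientation" of the camera in the world; the wrist camera has in their place "tool_from_camera" (4x4, takes a point from camera to tool coordinates, whose origin is the TCP and whose axes are the flange's). Camera axes: x right, y up, looking along -z (the intrinsics and any distortion apply to the point x, -y, -z); pixel columns grow to the right and rows downward; lengths in m; the calibration is good to about 2 mm. A picture is of the moment at which its call begins: read the wrist's pose just before it. get_calibration takes no time and is no camera call.
- ctrl.finish_job(): hands the job in, once; it reports no verdict.
Trained networks look in the newest picture that a camera, given by its name, has taken for a name from the list of things; names that differ only in an ending like _2 or _b are one class to them, and where a whole thing is asked for, a point or a joint stands for the part that bears it (a point fixed in the world has none). Each returns a list of dicts, best first, with "confidence" (0 to 1); they miss things now and then, are a little off and sometimes report something else, mostly with a low value. They report only what shows in the picture. A call takes as long as a camera call.
- ctrl.outline_of(camera, name): "mask" (480x640 bool, what is visible of it) and "at" ([row, column] in pixels, amid what is visible of it).
The state is a dict: "clock": time; "joint_pos": joint angles; "qvel": joint speeds; "joint_efforts": joint torques, N m; "ee_pos": TCP position; "ee_rot": TCP orientation; "force": force on the tool from outside, world axes, zero at the start; "wrist_torque": the same for the moment, N m; "width": opening from 0.0 (shut) to 1.0 (fully open).
Only numpy, scipy, OpenCV 4.12 (cv2) and the standard library are available. Lean on these libraries where they do the work, as an engineer would, in place of code of your own. Each camera call takes 0.05 s, during which the arm holds its last target. There are 200 camera calls.

TASK

Get the LED board in the loading stand ready and test it: swing the carrier's keeper bar shut over the board until it snaps into its catch while the carrier still stands in the stand, then take the carrier by its grip plate and pass it upright down through the slot in the tester's clear guard. Press the board gently onto the sprung contacts until they are about half way down, not onto their stop, and finish while still holding it there, inside the guard; do not let go. Leave the fan, the reel, the bottle and the loose panel of boards as they are.

Things in the scene. Friction and masses are not known exactly. Their poses are not given: they have to be found in the camera images.
- stand: Loading stand, fixed: grey block 70 x 130 mm, 48 mm high, on a dark foot plate 90 x 150 mm. In its top an upright pocket, 16 mm along its x, 92 mm along its y, 40 mm deep (floor 8 mm above the bench), holds the carrier. Origin: centre of its underside; z up.
- carrier: Loose black frame standing in the stand's pocket, about 270 g in all (220 to 350): 90 mm wide (its y), 14 thick (x -7 to +7), 100 high, board facing +x. Origin: centre of its foot, 8 mm above the bench at the start; z up. Above the frame stand only the grip plate, the keeper and two ears (y +-33 to +-45, x -6.5 to -2, up to z 123): hinge at +y, spring ball catch at -y.
- grip_plate (a point): Middle of the carrier's bare aluminium grip plate, the place to take hold of it: 10 mm thick (along the carrier's x), 34 mm wide (y), from 110 to 154 mm above the foot. This point: carrier x -7, y 0, z +134 mm. Its axes are the carrier's.
- keeper_hinge (a point): The keeper bar's hinge axis on the carrier, at carrier x +3, y +40, z +105.5 mm. The axis runs along the carrier's x, and these axes are the carrier's.
- keeper_knob (a point): The keeper's knob, a round black pin 10 mm thick pointing along the carrier's +x (from x +7 to +30; this point at x +18), 80 mm from the hinge axis. Shut, it lies at carrier y -40, z +105.5 mm; open, at y 40 - 80 cos(angle), z 105.5 + 80 sin(angle). It passes clear of the grip plate, in front of it.
- keeper (a joint): Angle of the keeper, an aluminium bar 8 x 8 x 88 mm hinged on the carrier: 0 = shut, level over the board's top edge; grows as its free end is lifted, up to 1.5. It stays where it is left (about 1 N at the knob moves it). From 0.15 rad down it rides over a spring ball (about 5 N at the knob), which snaps out over it below 0.07 and holds it at 0, its stop.
- board: The board to test: four round white LED boards in a pale frame, 79 mm wide, 92 high, 3 thick, loose in the carrier's grooves, its lower edge 8 mm above the carrier's foot and open from below in the middle. With the keeper shut it can rise only 1.5 mm in the carrier. Origin: middle of its lower edge; z up.
- tester: Light tester, fixed: grey base 150 x 170 mm, 36 mm high; on it a clear touch guard 120 x 140 mm, its top 125 mm above the bench. Inside it all is free down to the base, but for the contact bar under the slot's middle. Origin: centre of its underside; z up.
- slot (a point): Centre of the slot in the aluminium plate on top of the guard, level with its top face, 125 mm above the bench. The slot is 16 mm along the tester's x and 92 mm along its y, 2 mm more than the carrier each way, through 6 mm of plate, with a 2.5 mm bevel round the mouth. Its axes are the tester's.
- contacts (a joint): How far the sprung contact bar (12 x 44 mm, inside the guard) is pushed down, m: 0 = up, top 62 mm above the bench; 0.012 = on its stop. It pushes back with 3.5 N at 0 to 6.5 N at the stop, more than the carrier weighs. It begins to move when the carrier's foot is about 52.5 mm above the bench (board risen to the shut keeper) and is half way down at about 46.5 mm.
- fan: Black cooling fan with wire guard, 120 x 120 x 38 mm (38 along its x), standing on the bench; leave it alone. Origin: centre of its underside.
- reel: Grey metal reel 60 mm across, 46 mm high, standing on the bench; leave it alone. Origin: centre of its underside.
- flux: Amber bottle 42 mm across, 105 mm high; leave it alone. Origin: centre of its underside.
- stock: Loose panel of nine round white boards lying flat on the bench, 122 x 114 x 3 mm; leave it alone. Origin: centre of its underside.

How it is judged:
By the outcome, as a careful person would: the job done as asked, in the order asked, and still so for the second after the job is handed in, while the arm keeps its last pose, push and grip.
It also fails if it takes over 64 s, if anything falls off the work surface, if the arm or the gripper's body presses on something with over 40 N, if the wrist force passes 120 N, or if a joint passes its speed limit or range.

## Working session

There is one attempt and no reset: what is moved stays moved. The work goes in short steps, Python scripts to look and compute and a tool call to move; the robot and the scene stay as the last step left them, time stands still between calls to the robot, and variables do not carry over. Pictures are saved under pics/ and viewed, about 8 in all and at most 12, crops included, and the job is handed in when it is done.

Besides the shell and the picture viewer there is one more tool, called after "Request:" by a JSON object that holds its "fn" and its "kwargs". move_arm: Moves the arm, as the interface text tells. Its arguments: {"type":"object","properties":{"targets":{"type":"array"},"squeeze":{"type":"number"}},"required":["targets"]}

```bash
mkdir -p pics; ls; python3 - <<'E'
from workcell import ctrl
import cv2,numpy as np
s=ctrl.observe();print({k:np.round(v,3).tolist() for k,v in s.items()})
ims=[]
for n in("scene","top"):
    im=ctrl.grab_frame(n);cv2.imwrite(f"pics/{n}0.png",im[:,:,::-1]);print(n,ctrl.get_calibration(n))
    for o in("stand","carrier","grip_plate","keeper","keeper_knob","board","tester","slot","contacts","fan","reel","flux","stock"):
        r=ctrl.outline_of(n,o);print(o,[(np.round(d["at"]).tolist(),round(d["confidence"],2),int(d["mask"].sum())) for d in r[:2]])
print(ctrl.get_calibration("wrist"))
E
```

```text
pics
{'clock': 0.0, 'joint_pos': [-1.436, 0.478, 0.022, 1.556, -0.011, 1.109, -0.083], 'qvel': [-0.0, -0.002, 0.002, 0.001, -0.001, -0.002, -0.0], 'joint_efforts': [-0.0, -59.645, 1.608, -28.118, 0.013, 0.01, -0.0], 'ee_pos': [0.162, 0.655, 0.23], 'ee_rot': [[-0.971, 0.24, -0.0], [0.24, 0.971, -0.002], [-0.0, -0.002, -1.0]], 'force': [-0.089, 0.0, 0.084], 'wrist_torque': [0.012, 0.035, -0.022], 'width': 0.998}
scene {'vfov': 45.98904424807122, 'cx': 324.07617333895945, 'cy': 241.5182550191942, 'dist_coeffs': array([-0.13283426,  0.        ,  0.        ,  0.        ,  0.        ]), 'position': array([1.22837293, 0.55368162, 1.24963687]), 'orientation': array([[-0.66104144, -0.59999254,  0.45059203],
       [ 0.75032973, -0.53291447,  0.39116168],
       [ 0.00543292,  0.59666668,  0.80247079]])}
stand [([300.0, 412.0], 0.86, 1574)]
carrier [([266.0, 422.0], 0.85, 608)]
grip_plate [([270.0, 424.0], 0.84, 594)]
keeper [([262.0, 427.0], 0.48, 197)]
keeper_knob [([265.0, 429.0], 0.56, 180)]
board [([277.0, 416.0], 0.76, 395)]
tester [([221.0, 274.0], 0.92, 4214), ([268.0, 426.0], 0.53, 55
[... 1014 characters left out ...]
n [([166.0, 330.0], 0.88, 1129)]
reel [([293.0, 148.0], 0.55, 497), ([166.0, 333.0], 0.43, 1077)]
flux [([282.0, 492.0], 0.89, 337)]
stock [([308.0, 326.0], 0.75, 1678)]
{'vfov': 65.11805493812254, 'cx': 325.76644904344414, 'cy': 233.88483737706662, 'dist_coeffs': array([-0.03049515,  0.        ,  0.        ,  0.        ,  0.        ]), 'tool_from_camera': array([[ 8.49047533e-04,  9.56999067e-01,  2.90089753e-01,
         7.37323743e-02],
       [ 9.99999638e-01, -8.27679456e-04, -1.96348741e-04,
        -3.45846820e-04],
       [ 5.21957672e-05,  2.90089815e-01, -9.56999424e-01,
        -1.42486891e-01],
       [ 0.00000000e+00,  0.00000000e+00,  0.00000000e+00,
         1.00000000e+00]])}
```

```bash
cat > h.py <<'E'
import numpy as np,cv2
from workcell import ctrl
def cam(n,s=None):
    c=ctrl.get_calibration(n);f=240/np.tan(np.radians(c["vfov"]/2))
    K=np.array([[f,0,c["cx"]],[0,f,c["cy"]],[0,0,1]])
    if n=="wrist":
        T=c["tool_from_camera"];R=s["ee_rot"]@T[:3,:3];p=s["ee_pos"]+s["ee_rot"]@T[:3,3]
    else:R=c["orientation"];p=c["position"]
    return K,c["dist_coeffs"],np.array(R),np.array(p)
def ray(C,uv):
    K,d,R,p=C
    q=cv2.undistortPoints(np.array(uv,float).reshape(-1,1,2),K,d).reshape(-1,2)
    return np.c_[q[:,0],-q[:,1],-np.ones(len(q))]@R.T
def onz(C,uv,z):
    r=ray(C,uv);return C[3]+r*((z-C[3][2])/r[:,2])[:,None]
def proj(C,P):
    K,d,R,p=C
    q=(np.atleast_2d(P)-p)@R*[1,-1,-1]
    return cv2.projectPoints(q,np.zeros(3),np.zeros(3),K,d)[0].reshape(-1,2)
E
python3 - <<'E'
import cv2,numpy as np
from h import *
t=cv2.imread("pics/top0.png");s=cv2.imread("pics/scene0.png")
a=cv2.resize(t[140:340,110:530],(800,381),interpolation=2)
b=cv2.resize(s[190:390,210:550],(800,470),interpolation=2)
cv2.imwrite("pics/a.png",np.vstack([a,b])[:, :] if 0 else cv2.resize(np.vstack([a,b]),(560,596)))
cv2.imwrite("pics/b.png",a)
C=cam("top")
print(onz(C,[[244,280],[397,246],[330,166],[148,293],[326,308],[492,282]],0.05))
E
```

```text
[[ 0.50330459  0.21851309  0.05      ]
 [ 0.59931425 -0.17717152  0.05      ]
 [ 0.80738425  0.00163805  0.05      ]
 [ 0.463179    0.46945806  0.05      ]
 [ 0.43568425  0.0052302   0.05      ]
 [ 0.50877352 -0.43151418  0.05      ]]
```

View pics/a.png

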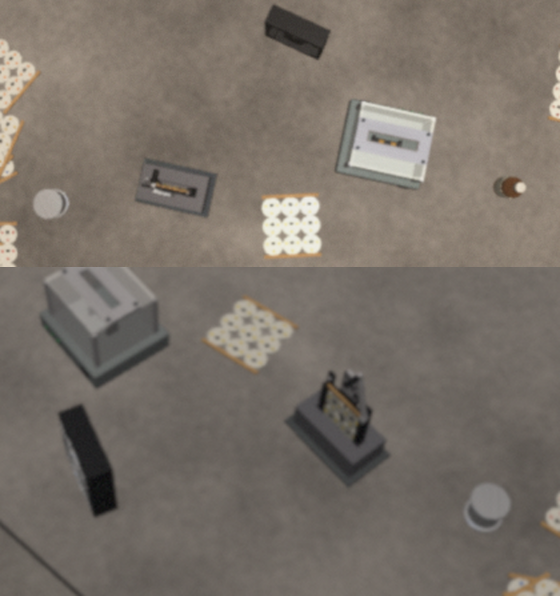

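Request:
{"fn": "move_arm", "kwargs": {"targets": [{"x": -3.1,"y": -2.4,"z": -0.5,"fingers": -1},{"x": -3.1,"y": -2.4,"z": -0.5},{"x": -3.1,"y": -2.4,"z": -0.5},{"x": -3.1,"y": -2.4,"z": -0.5},{"x": -3.1,"y": -2.4,"z": -0.5},{"x": -3.1,"y": -2.4,"z": -0.5},{"x": -3.1,"y": -2.4,"z": -0.5},{"x": -3.1,"y": -2.4,"z": -0.5},{"x": -3.1,"y": -2.4,"z": -0.5},{"x": -3.1,"y": -2.4,"z": -0.5},{"x": -3.1,"y": -2.4,"z": -0.5},{"x": -3.1,"y": -2.4,"z": -0.5},{"x": -3.1,"y": -2.4,"z": -0.5},{"x": -3.1,"y": -2.4,"z": -0.5},{"x": 0},{"x": 0}]}}

```text
validation failed for argument at $.ta...
```

```bash
python3 - <<'E'
from h import *
s=ctrl.observe();print(s["clock"],s["ee_pos"],s["ee_rot"],s["width"],s["qvel"].max() if hasattr(s["qvel"],"max") else max(s["qvel"]),s["joint_pos"])
im=ctrl.grab_frame("wrist");cv2.imwrite("pics/w1.png",im[:,:,::-1])
np.savez("w1.npz",p=s["ee_pos"],R=s["ee_rot"])
for o in("stand","grip_plate","keeper","keeper_knob","board"):
    r=ctrl.outline_of("wrist",o);print(o,[(np.round(d["at"]).tolist(),round(d["confidence"],2),int(d["mask"].sum()),np.round(cv2.boxPoints(cv2.minAreaRect(np.argwhere(d["mask"])[:,::-1].astype(np.float32)))).tolist()) for d in r[:2]])
E
```

```text
1.4 [0.16225398 0.65520739 0.23128624] [[-9.70669778e-01  2.40416686e-01 -1.38105498e-05]
 [ 2.40416686e-01  9.70669777e-01 -2.91310501e-05]
 [ 6.40189276e-06 -3.15969166e-05 -9.99999999e-01]] 1.003302096450327 0.0013605095004820516 [-1.43611408  0.47701636  0.02236767  1.55542378 -0.011479    1.10931172
 -0.08312958]
stand []
grip_plate []
keeper []
keeper_knob []
board []
```

View pics/w1.png

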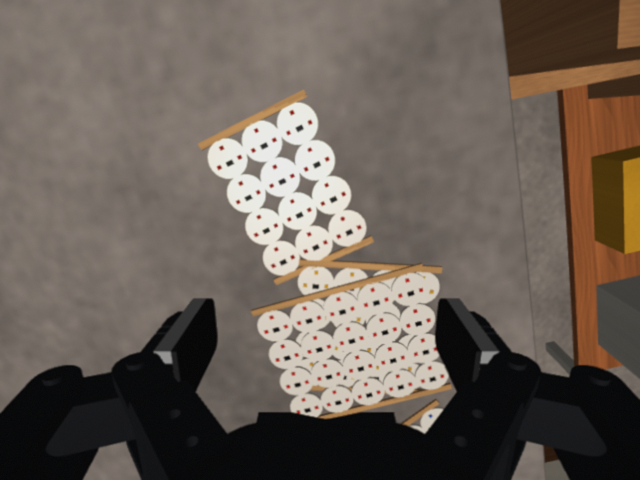

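The move was refused (rows probably need every key), so the picture shows only the start position with stock panels below the gripper. I'll retry with full rows.

Request:
{"fn": "move_arm", "kwargs": {"targets": [{"x": -3.1,"y": -2.4,"z": -0.5,"rx": 0,"ry": 0,"rz": 0,"fingers": -1},{"x": -3.1,"y": -2.4,"z": -0.5,"rx": 0,"ry": 0,"rz": 0,"fingers": -1},{"x": -3.1,"y": -2.4,"z": -0.5,"rx": 0,"ry": 0,"rz": 0,"fingers": -1},{"x": -3.1,"y": -2.4,"z": -0.5,"rx": 0,"ry": 0,"rz": 0,"fingers": -1},{"x": -3.1,"y": -2.4,"z": -0.5,"rx": 0,"ry": 0,"rz": 0,"fingers": -1},{"x": -3.1,"y": -2.4,"z": -0.5,"rx": 0,"ry": 0,"rz": 0,"fingers": -1},{"x": -3.1,"y": -2.4,"z": -0.5,"rx": 0,"ry": 0,"rz": 0,"fingers": -1},{"x": -3.1,"y": -2.4,"z": -0.5,"rx": 0,"ry": 0,"rz": 0,"fingers": -1},{"x": -3.1,"y": -2.4,"z": -0.5,"rx": 0,"ry": 0,"rz": 0,"fingers": -1},{"x": -3.1,"y": -2.4,"z": -0.5,"rx": 0,"ry": 0,"rz": 0,"fingers": -1},{"x": -3.1,"y": -2.4,"z": -0.5,"rx": 0,"ry": 0,"rz": 0,"fingers": -1},{"x": -3.1,"y": -2.4,"z": -0.5,"rx": 0,"ry": 0,"rz": 0,"fingers": -1},{"x": -3.1,"y": -2.4,"z": -0.5,"rx": 0,"ry": 0,"rz": 0,"fingers": -1},{"x": -3.1,"y": -2.4,"z": -0.5,"rx": 0,"ry": 0,"rz": 0,"fingers": -1},{"x": 0,"y": 0,"z": 0,"rx": 0,"ry": 0,"rz": 0,"fingers": -1},{"x": 0,"y": 0,"z": 0,"rx": 0,"ry": 0,"rz": 0,"fingers": -1}]}}

```text
clock: 3.7
ee_pos: [0.5023, 0.2253, 0.3012]
ee_rot: [[-0.971, 0.24, -0.0], [0.24, 0.971, 0.0], [0.001, 0.0, -1.0]]
force: [-0.6, -0.2, -0.3]
width: 0.002
```

```bash
python3 - <<'E'
from h import *
s=ctrl.observe();print(s["clock"],s["joint_pos"])
im=ctrl.grab_frame("wrist");cv2.imwrite("pics/w2.png",im[:,:,::-1])
np.savez("w2.npz",ee_pos=s["ee_pos"],ee_rot=s["ee_rot"])
for o in("stand","grip_plate","keeper","keeper_knob","board"):
    r=ctrl.outline_of("wrist",o);print(o,[(np.round(d["at"]).tolist(),round(d["confidence"],2),int(d["mask"].sum()),np.round(cv2.boxPoints(cv2.minAreaRect(np.argwhere(d["mask"])[:,::-1].astype(np.float32)))).tolist()) for d in r[:2]])
E
```

```text
3.7 [-0.76678597  0.20959515  0.27509957  1.78472224 -0.06247323  1.1558468
  0.85611987]
stand [([175.0, 325.0], 0.76, 6829, [[264.0, 150.0], [395.0, 144.0], [399.0, 221.0], [268.0, 227.0]])]
grip_plate [([204.0, 347.0], 0.82, 3474, [[275.0, 205.0], [326.0, 144.0], [407.0, 211.0], [356.0, 272.0]])]
keeper [([234.0, 358.0], 0.94, 962, [[334.0, 262.0], [361.0, 198.0], [386.0, 208.0], [359.0, 272.0]]), ([203.0, 356.0], 0.67, 126, [[296.0, 204.0], [369.0, 201.0], [369.0, 205.0], [296.0, 208.0]])]
keeper_knob [([235.0, 357.0], 0.89, 922, [[335.0, 261.0], [362.0, 198.0], [385.0, 208.0], [359.0, 271.0]])]
board [([206.0, 354.0], 0.71, 111, [[297.0, 204.0], [369.0, 201.0], [369.0, 205.0], [297.0, 208.0]])]
```

View pics/w2.png

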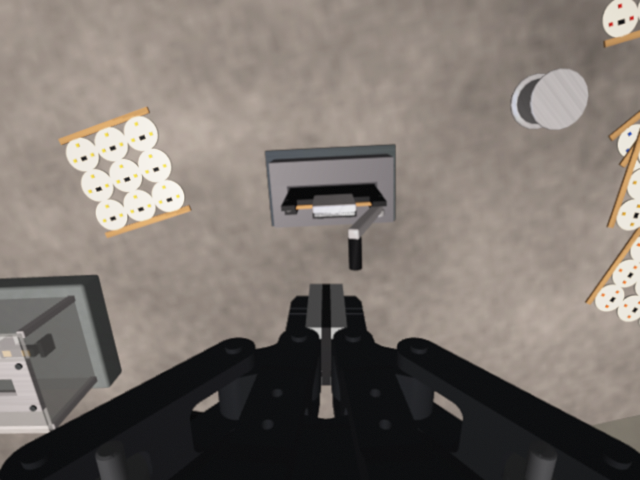

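The wrist picture shows the stand centred at about (330,185). The bright grip plate is at (334,207), with the open keeper to its lower right and its black knob at (355,235–268), pointing in +x. Next, a zoom to get exact pixels.

```bash
python3 - <<'E'
import cv2
a=cv2.imread("pics/w2.png")[140:280,255:405]
cv2.imwrite("pics/w2z.png",cv2.resize(a,None,fx=4,fy=4,interpolation=cv2.INTER_CUBIC))
E
```

```text
(no output)
```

View pics/w2z.png

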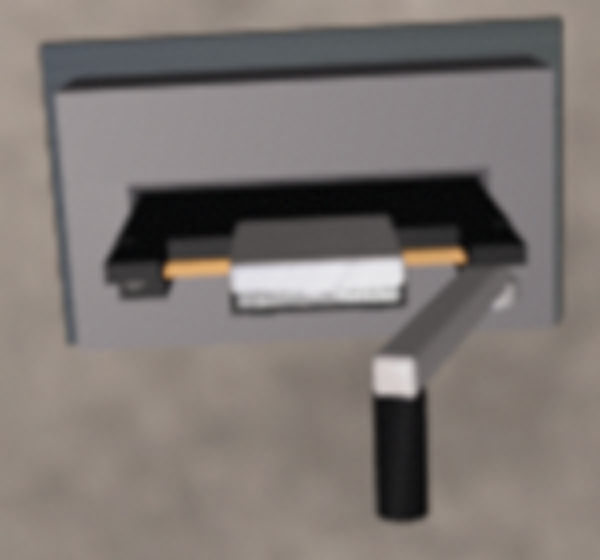

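```bash
python3 - <<'E'
from h import *
from scipy.optimize import least_squares
s=np.load("w2.npz");C=cam("wrist",s)
def Z(l):return (np.array(l)+.5)/4-.5+[255,140]
def W(v,P,z0):
    c,q=np.cos(v[2]),np.sin(v[2]);P=np.array(P)
    return np.c_[v[0]+c*P[:,0]-q*P[:,1],v[1]+q*P[:,0]+c*P[:,1],P[:,2]+z0]
pl=[(-.012,-.017,.154),(-.012,.017,.154),(-.002,-.017,.154),(-.002,.017,.154),(-.012,-.017,.154)]
zp=Z([(232,265),(405,258),(234,305),(404,300),(232,265)])
zk=Z([(402,508),(396,377)])
def kn(a):return [(.03,.04-.08*np.cos(a),.1055+.08*np.sin(a)),(.003,.04-.084*np.cos(a),.1055+.084*np.sin(a))]
f=lambda v:(np.r_[proj(C,W(v,pl[:4]+kn(v[3]),.008))]-np.r_[zp[:4],zk]).ravel()
r=least_squares(f,[.5,.22,-.17,1.0]);print("carrier",r.x,np.round(r.fun,1))
st=[(-.035,-.065,.048),(-.035,.065,.048),(-.008,-.046,.048),(-.008,.046,.048)]
zs=Z([(57,92),(552,70),(135,188),(488,178)])
r2=least_squares(lambda v:(proj(C,W(v,st,0))-zs).ravel(),[.5,.22,-.17]);print("stand",r2.x,np.round(r2.fun,1))
v=r.x
print("knob world",W(v,[(.018,)+kn(v[3])[0][1:]],.008))
E
```

```text
carrier [ 0.5033614   0.2318148  -0.20579434  1.23502574] [-0.7 -1.4  0.5 -1.2 -0.6  1.3  0.9  1.   0.2  0.8 -0.3 -0.3]
stand [ 0.50441903  0.23171743 -0.20077368] [-0.2 -0.3  1.   0.1  0.3  0.6 -1.2 -0.4]
knob world [[0.5237689  0.24148902 0.18903253]]
```

Request:
{"fn": "move_arm", "kwargs": {"targets": [{"x": 0,"y": 0,"z": 0,"rx": 0,"ry": 0,"rz": -0.04,"fingers": -1},{"x": -1.0,"y": 1.0,"z": 2,"rx": 0,"ry": 0,"rz": 0,"fingers": -1},{"x": -1.04,"y": 1.0,"z": 3,"rx": 0,"ry": 0,"rz": 0,"fingers": -1},{"x": 0,"y": 0,"z": 3,"rx": 0,"ry": 0,"rz": 0,"fingers": -1},{"x": 0,"y": 0,"z": 2,"rx": 0,"ry": 0,"rz": 0,"fingers": -1},{"x": 0,"y": 0,"z": 0,"rx": 0,"ry": 0,"rz": 0,"fingers": -1}]}}

```text
clock: 4.75
ee_pos: [0.5255, 0.2401, 0.1998]
ee_rot: [[-0.98, 0.201, -0.003], [0.201, 0.98, -0.002], [0.003, -0.002, -1.0]]
force: [-0.3, 0.2, 0.3]
width: -0.002
```

```bash
python3 - <<'E'
from h import *
s=ctrl.observe();print(s["clock"],s["ee_pos"],s["ee_rot"][:,1],s["force"])
im=ctrl.grab_frame("wrist")
cv2.imwrite("pics/w3.png",cv2.resize(im[160:400,170:490,::-1],(800,600)))
E
```

```text
4.75 [0.52554739 0.24006689 0.19978043] [ 0.20081155  0.97962695 -0.00240192] [-0.27577501  0.16244123  0.32540693]
```

View pics/w3.png

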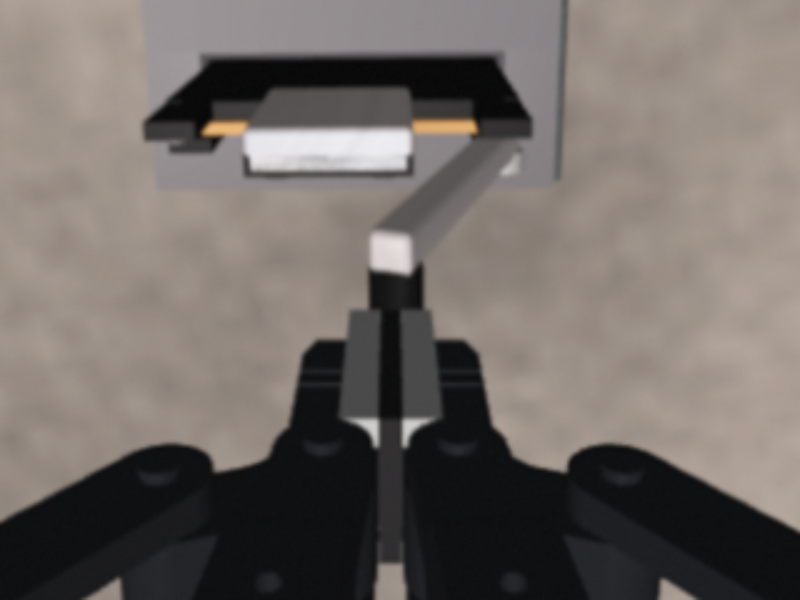

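The closed tips sit centred just above the knob (knob at about (396,290) in the crop). Now I'll follow its arc down.

Request:
{"fn": "move_arm", "kwargs": {"targets": [{"x": 0,"y": 0.2,"z": 0.73,"rx": 0,"ry": 0,"rz": 0,"fingers": -1},{"x": 0,"y": -0.5,"z": 0.21,"rx": 0,"ry": 0,"rz": 0,"fingers": -1},{"x": 0,"y": -0.5,"z": 0.21,"rx": 0,"ry": 0,"rz": 0,"fingers": -1},{"x": 0,"y": -0.5,"z": 0.31,"rx": 0,"ry": 0,"rz": 0,"fingers": -1},{"x": 0,"y": -0.5,"z": 0.31,"rx": 0,"ry": 0,"rz": 0,"fingers": -1},{"x": 0,"y": -0.46,"z": 0.38,"rx": 0,"ry": 0,"rz": 0,"fingers": -1},{"x": 0,"y": -0.46,"z": 0.39,"rx": 0,"ry": 0,"rz": 0,"fingers": -1},{"x": 0,"y": -0.4,"z": 0.45,"rx": 0,"ry": 0,"rz": 0,"fingers": -1},{"x": 0,"y": -0.4,"z": 0.45,"rx": 0,"ry": 0,"rz": 0,"fingers": -1},{"x": 0,"y": -0.33,"z": 0.5,"rx": 0,"ry": 0,"rz": 0,"fingers": -1},{"x": 0,"y": -0.32,"z": 0.5,"rx": 0,"ry": 0,"rz": 0,"fingers": -1},{"x": 0,"y": -0.25,"z": 0.55,"rx": 0,"ry": 0,"rz": 0,"fingers": -1},{"x": 0,"y": -0.25,"z": 0.55,"rx": 0,"ry": 0,"rz": 0,"fingers": -1},{"x": 0,"y": -0.15,"z": 0.5,"rx": 0,"ry": 0,"rz": 0,"fingers": -1},{"x": 0,"y": -0.15,"z": 0.5,"rx": 0,"ry": 0,"rz": 0,"fingers": -1},{"x": 0,"y": 0,"z": 0,"rx": 0,"ry": 0,"rz": 0,"fingers": -1}]}}

```text
clock: 6.8
ee_pos: [0.5164, 0.1915, 0.1354]
ee_rot: [[-0.979, 0.201, -0.001], [0.201, 0.979, -0.0], [0.001, -0.0, -1.0]]
force: [-0.2, 0.3, 0.4]
width: -0.0
```

Request:
{"fn": "move_arm", "kwargs": {"targets": [{"x": 0,"y": -0.1,"z": 0.4,"rx": 0,"ry": 0,"rz": 0,"fingers": -1},{"x": 0,"y": -0.1,"z": 0.4,"rx": 0,"ry": 0,"rz": 0,"fingers": -1},{"x": 0,"y": 0,"z": 0.2,"rx": 0,"ry": 0,"rz": 0,"fingers": -1},{"x": 0,"y": 0,"z": 0,"rx": 0,"ry": 0,"rz": 0,"fingers": -1}]}}

```text
clock: 7.3
ee_pos: [0.5163, 0.1897, 0.1258]
ee_rot: [[-0.98, 0.201, -0.0], [0.201, 0.98, 0.0], [0.0, 0.0, -1.0]]
force: [0.1, 1.1, 2.2]
width: -0.002
```

```bash
python3 - <<'E'
from h import *
s=ctrl.observe();print(s["clock"],s["ee_pos"],s["force"])
im=ctrl.grab_frame("wrist")
cv2.imwrite("pics/w4.png",cv2.resize(im[160:400,170:490,::-1],(800,600)))
E
```

```text
7.3 [0.51634506 0.18967429 0.12578078] [0.141543   1.1337764  2.20708969]
```

View pics/w4.png

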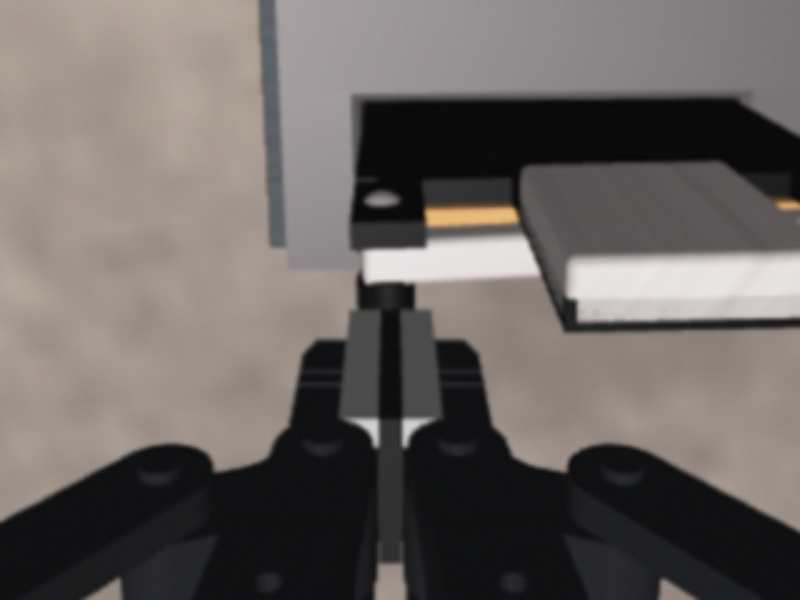

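The keeper is nearly down, with the knob under the tips at (387,290) and the catch ear at (385,220). I'll press on through the ball.

Request:
{"fn": "move_arm", "kwargs": {"targets": [{"x": 0,"y": 0,"z": 0.3,"rx": 0,"ry": 0,"rz": 0,"fingers": -1},{"x": 0,"y": 0,"z": 0.3,"rx": 0,"ry": 0,"rz": 0,"fingers": -1},{"x": 0,"y": 0,"z": 0.1,"rx": 0,"ry": 0,"rz": 0,"fingers": -1},{"x": 0,"y": 0,"z": 0.1,"rx": 0,"ry": 0,"rz": 0,"fingers": -1},{"x": 0,"y": 0,"z": 0,"rx": 0,"ry": 0,"rz": 0,"fingers": -1}]}}

```text
clock: 7.98
ee_pos: [0.5165, 0.1893, 0.1182]
ee_rot: [[-0.979, 0.202, 0.0], [0.202, 0.979, -0.0], [-0.0, -0.0, -1.0]]
force: [-1.0, -1.3, 3.7]
width: -0.001
```

Request:
{"fn": "move_arm", "kwargs": {"targets": [{"x": 0,"y": 0,"z": 0.15,"rx": 0,"ry": 0,"rz": 0,"fingers": -1},{"x": 0,"y": 0,"z": 0.1,"rx": 0,"ry": 0,"rz": 0,"fingers": -1},{"x": 0,"y": 0,"z": 0,"rx": 0,"ry": 0,"rz": 0,"fingers": -1}]}}

```text
clock: 8.35
ee_pos: [0.5179, 0.1891, 0.1171]
ee_rot: [[-0.979, 0.202, 0.003], [0.202, 0.979, 0.001], [-0.002, 0.001, -1.0]]
force: [-2.5, -4.3, 14.8]
width: -0.002
```

Request:
{"fn": "move_arm", "kwargs": {"targets": [{"x": 0,"y": 0,"z": -0.5,"rx": 0,"ry": 0,"rz": 0,"fingers": -1},{"x": 0,"y": 0,"z": -3,"rx": 0,"ry": 0,"rz": 0,"fingers": -1},{"x": 0,"y": 0,"z": -4,"rx": 0,"ry": 0,"rz": 0,"fingers": -1},{"x": 0,"y": 0,"z": -3.8,"rx": 0,"ry": 0,"rz": 0,"fingers": -1},{"x": 1.46,"y": 1.95,"z": 0,"rx": 0,"ry": 0,"rz": 0,"fingers": 0},{"x": 1.46,"y": 1.95,"z": 0,"rx": 0,"ry": 0,"rz": 0,"fingers": 0},{"x": 0,"y": 0,"z": 0,"rx": 0,"ry": 0,"rz": 0.157,"fingers": 0},{"x": 0,"y": 0,"z": 0,"rx": 0,"ry": 0,"rz": 0.157,"fingers": 0},{"x": 0,"y": 0,"z": 0,"rx": 0,"ry": 0,"rz": 0.157,"fingers": 0},{"x": 0,"y": 0,"z": 0,"rx": 0,"ry": 0,"rz": 0.157,"fingers": 0},{"x": 0,"y": 0,"z": 0,"rx": 0,"ry": 0,"rz": 0.157,"fingers": 0},{"x": 0,"y": 0,"z": 0,"rx": 0,"ry": 0,"rz": 0.157,"fingers": 0},{"x": 0,"y": 0,"z": 0,"rx": 0,"ry": 0,"rz": 0.157,"fingers": 0},{"x": 0,"y": 0,"z": 0,"rx": 0,"ry": 0,"rz": 0.157,"fingers": 0},{"x": 0,"y": 0,"z": 0,"rx": 0,"ry": 0,"rz": 0.157,"fingers": 0},{"x": 0,"y": 0,"z": 0,"rx": 0,"ry": 0,"rz": 0.157,"fingers": 0},{"x": 0,"y": 0,"z": 0,"rx": 0,"ry": 0,"rz": 0,"fingers": 0}]}}

```text
clock: 10.48
ee_pos: [0.4953, 0.2339, 0.2281]
ee_rot: [[0.199, 0.98, -0.0], [0.98, -0.199, -0.0], [-0.0, -0.0, -1.0]]
force: [-0.6, 0.2, -0.4]
width: 0.496
```

```bash
python3 - <<'E'
from h import *
s=ctrl.observe();print(s["clock"],s["ee_pos"],s["force"],s["joint_pos"])
im=ctrl.grab_frame("wrist");cv2.imwrite("pics/w5.png",im[:,:,::-1])
np.savez("w5.npz",ee_pos=s["ee_pos"],ee_rot=s["ee_rot"])
cv2.imwrite("pics/w5z.png",cv2.resize(im[80:380,120:520,::-1],(800,600)))
E
```

```text
10.475 [0.49526217 0.23387727 0.22806209] [-0.62868761  0.19502101 -0.35840325] [-0.99452564  0.29477779  0.53941382  1.89354001 -0.17808122  1.00101646
 -0.57767966]
```

View pics/w5z.png

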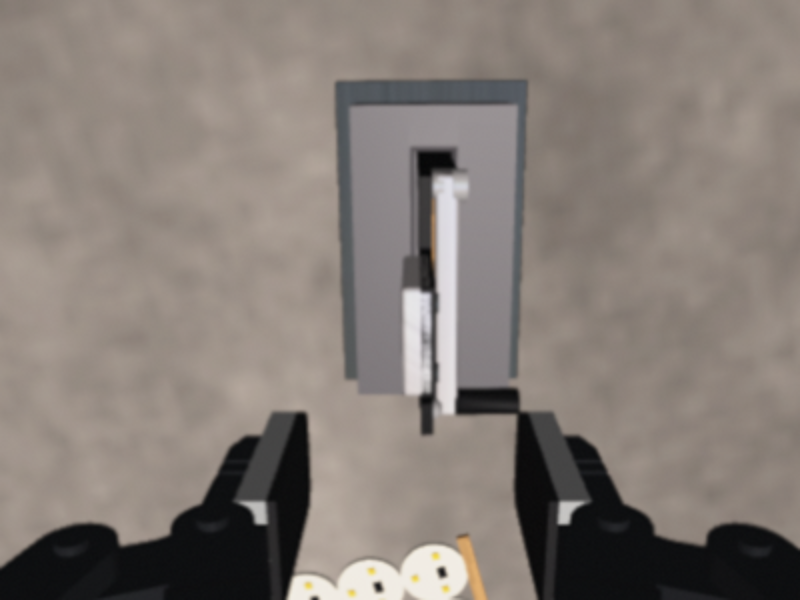

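```bash
python3 - <<'E'
from h import *
s=np.load("w5.npz");C=cam("wrist",s)
z=lambda l:np.array(l)/2-.25+[120,80]
P=onz(C,z([(403,288),(433,288),(405,394),(433,396),(418.5,341)]),.162)
T=(P-s["ee_pos"])@s["ee_rot"];print(np.round(T*1000,1));print(P[-1])
H=onz(C,z([(450,183),(448,405)]),.1175);print((H-s["ee_pos"])@s["ee_rot"]*1000)
print(proj(C,[[.504+.9795*-.007,.2317+.2016*.007,.162]])*1)
E
```

```text
[[ 16.4  -2.4  66.1]
 [ 16.4   6.2  66.1]
 [-16.6  -1.9  66.1]
 [-17.2   6.5  66.1]
 [  0.3   2.1  66.1]]
[0.49731632 0.2337038  0.162     ]
[[ 40.72721654  12.91648161 110.54127474]
 [-40.11719092  13.43070244 110.57270036]]
[[328.90885163 251.23836957]]
```

Request:
{"fn": "move_arm", "kwargs": {"targets": [{"x": 0.03,"y": 0.23,"z": 1,"rx": 0,"ry": 0,"rz": 0,"fingers": 0},{"x": 0,"y": 0,"z": 3,"rx": 0,"ry": 0,"rz": 0,"fingers": 0},{"x": 0,"y": 0,"z": 3,"rx": 0,"ry": 0,"rz": 0,"fingers": 0},{"x": 0,"y": 0,"z": 2,"rx": 0,"ry": 0,"rz": 0,"fingers": 0},{"x": 0,"y": 0,"z": 1.2,"rx": 0,"ry": 0,"rz": 0,"fingers": 0},{"x": 0,"y": 0,"z": 0,"rx": 0,"ry": 0,"rz": 0,"fingers": -0.4},{"x": 0,"y": 0,"z": 0,"rx": 0,"ry": 0,"rz": 0,"fingers": -0.6},{"x": 0,"y": 0,"z": 0,"rx": 0,"ry": 0,"rz": 0,"fingers": -1},{"x": 0,"y": 0,"z": 0,"rx": 0,"ry": 0,"rz": 0,"fingers": -1},{"x": 0,"y": 0,"z": 0,"rx": 0,"ry": 0,"rz": 0,"fingers": -1},{"x": 0,"y": 0,"z": 0,"rx": 0,"ry": 0,"rz": 0,"fingers": -1}], "squeeze": 50}}

```text
clock: 11.9
ee_pos: [0.4984, 0.2338, 0.1272]
ee_rot: [[0.201, 0.98, 0.001], [0.98, -0.201, 0.001], [0.001, 0.001, -1.0]]
force: [-0.5, 0.1, 5.1]
width: 0.111
```

```bash
python3 - <<'E'
from h import *
C=cam("top")
P=onz(C,np.array([[393,141],[369,134],[418,146],[362,103],[435,117],[422,183]])/1.334+[110,140],.125);print(P)
E
```

```text
[[ 0.5955932  -0.18394563  0.125     ]
 [ 0.607678   -0.13921999  0.125     ]
 [ 0.58720302 -0.23072082  0.125     ]
 [ 0.66495678 -0.12573959  0.125     ]
 [ 0.64179067 -0.26269908  0.125     ]
 [ 0.51904012 -0.23849254  0.125     ]]
```

Request:
{"fn": "move_arm", "kwargs": {"targets": [{"x": 0,"y": 0,"z": -0.3,"rx": 0,"ry": 0,"rz": 0,"fingers": -1},{"x": 0,"y": 0,"z": -0.7,"rx": 0,"ry": 0,"rz": 0,"fingers": -1},{"x": 0,"y": 0,"z": -1.5,"rx": 0,"ry": 0,"rz": 0,"fingers": -1},{"x": 0,"y": 0,"z": -2,"rx": 0,"ry": 0,"rz": 0,"fingers": -1},{"x": 0,"y": 0,"z": -2,"rx": 0,"ry": 0,"rz": 0,"fingers": -1},{"x": 0,"y": 0,"z": -3,"rx": 0,"ry": 0,"rz": 0,"fingers": -1},{"x": 0,"y": 0,"z": -3,"rx": 0,"ry": 0,"rz": 0,"fingers": -1},{"x": 0,"y": 0,"z": -1.5,"rx": 0,"ry": 0,"rz": 0,"fingers": -1},{"x": 0,"y": 0,"z": -0.5,"rx": 0,"ry": 0,"rz": 0,"fingers": -1},{"x": 0,"y": 0,"z": 0,"rx": 0,"ry": 0,"rz": 0,"fingers": -1}]}}

```text
clock: 13.15
ee_pos: [0.4975, 0.2334, 0.2709]
ee_rot: [[0.201, 0.98, -0.001], [0.98, -0.201, -0.0], [-0.001, -0.001, -1.0]]
force: [-0.1, 0.3, -1.9]
width: 0.105
```

Request:
{"fn": "move_arm", "kwargs": {"targets": [{"x": -1,"y": 0.4,"z": 0,"rx": 0,"ry": 0,"rz": 0,"fingers": -1},{"x": -2,"y": 0.8,"z": 0,"rx": 0,"ry": 0,"rz": 0,"fingers": -1},{"x": -3.5,"y": 1.3,"z": 0,"rx": 0,"ry": 0,"rz": 0,"fingers": -1},{"x": -3.5,"y": 1.3,"z": 0,"rx": 0,"ry": 0,"rz": 0,"fingers": -1},{"x": -3.5,"y": 1.3,"z": 0,"rx": 0,"ry": 0,"rz": 0,"fingers": -1},{"x": -3.5,"y": 1.3,"z": 0,"rx": 0,"ry": 0,"rz": 0,"fingers": -1},{"x": -3.5,"y": 1.3,"z": 0,"rx": 0,"ry": 0,"rz": 0,"fingers": -1},{"x": -3.5,"y": 1.3,"z": 0,"rx": 0,"ry": 0,"rz": 0,"fingers": -1},{"x": -3.5,"y": 1.3,"z": 0,"rx": 0,"ry": 0,"rz": 0,"fingers": -1},{"x": -3.5,"y": 1.3,"z": 0,"rx": 0,"ry": 0,"rz": 0,"fingers": -1},{"x": -3.5,"y": 1.3,"z": 0,"rx": 0,"ry": 0,"rz": 0,"fingers": -1},{"x": -3.5,"y": 1.3,"z": 0,"rx": 0,"ry": 0,"rz": 0,"fingers": -1},{"x": -3.5,"y": 1.3,"z": 0,"rx": 0,"ry": 0,"rz": 0,"fingers": -1},{"x": -3.5,"y": 1.3,"z": 0,"rx": 0,"ry": 0,"rz": 0,"fingers": -1},{"x": -2,"y": 0.8,"z": 0,"rx": 0,"ry": 0,"rz": 0,"fingers": -1},{"x": -1,"y": 0.4,"z": 0,"rx": 0,"ry": 0,"rz": 0,"fingers": -1},{"x": 0,"y": 0,"z": 0,"rx": 0,"ry": 0,"rz": 0,"fingers": -1},{"x": 0,"y": 0,"z": 0,"rx": 0,"ry": 0,"rz": 0,"fingers": -1}], "squeeze": 80}}

```text
clock: 15.4
ee_pos: [0.5779, -0.2718, 0.2712]
ee_rot: [[0.2, 0.98, -0.0], [0.98, -0.2, 0.001], [0.001, -0.001, -1.0]]
force: [-0.4, -0.7, -2.2]
width: 0.1
```

```bash
python3 - <<'E'
from h import *
s=ctrl.observe();print(s["clock"],s["ee_pos"],s["force"],s["joint_pos"])
im=ctrl.grab_frame("wrist");cv2.imwrite("pics/w6.png",im[:,:,::-1])
np.savez("w6.npz",ee_pos=s["ee_pos"],ee_rot=s["ee_rot"])
cv2.imwrite("pics/w6z.png",cv2.resize(im[0:300,120:520,::-1],(800,600),interpolation=cv2.INTER_CUBIC))
E
```

```text
15.4 [ 0.5778942  -0.27181249  0.27115414] [-0.40895666 -0.72522122 -2.1810937 ] [-0.16923811  0.45647857  0.72105011  1.63751035 -0.32213324  1.17084863
  0.42733712]
```

View pics/w6z.png

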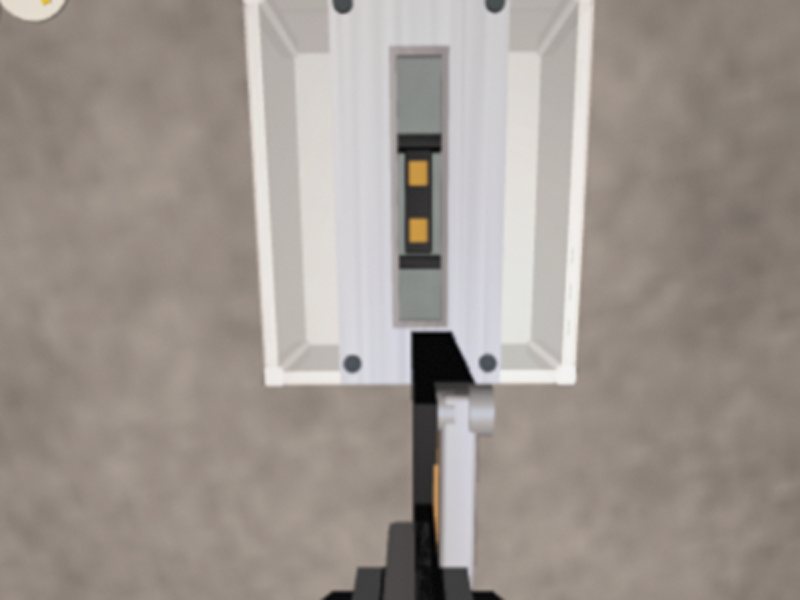

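The slot is clearly seen in this crop: bevel corners at about (389,46), (449,46), (394,327) and (448,327). The carrier's foot edge runs from (412,332) to (452,332).

```bash
python3 - <<'E'
from h import *
s=np.load("w6.npz");C=cam("wrist",s)
z=lambda l:np.array(l,float)/2-.25+[120,0]
def t(l,h):return np.round((onz(C,z(l),h)-s["ee_pos"])@s["ee_rot"]*1000,1)
print("outer",t([(389,46),(449,46),(394,327),(448,327)],.125))
print("inner",t([(396,56),(443,55),(400,322),(445,322)],.120))
print("contactbar",t([(419,152),(419,252)],.062))
print("foot",t([(412,332),(452,332)],.1517))
print("frame top",t([(414,404)],.2517),"hinge bar end",t([(438,392),(475,392)],.2612))
g=cv2.cvtColor(cv2.imread("pics/w6.png"),cv2.COLOR_BGR2GRAY)
for r in(30,60,100,140,155):print(r,g[r,310:350])
print(g[10:35,330]);print(g[150:175,328])
for r in(168,172,176):print(r,g[r,318:360])
E
```

```text
outer [[138.7  -7.8 146.3]
 [138.7  12.9 146.3]
 [ 42.2  -6.6 146.2]
 [ 42.2  13.9 146.2]]
inner [[136.6  -5.5 151.3]
 [137.   11.1 151.3]
 [ 43.6  -4.4 151.2]
 [ 43.6  13.  151.2]]
contactbar [[111.1   3.3 209.2]
 [ 68.9   3.4 209.2]]
foot [[ 43.4   0.2 119.5]
 [ 43.4  14.  119.5]]
frame top [[39.1  0.5 19.5]] hinge bar end [[43.6  5.4 10. ]
 [43.6 13.  10. ]]
30 [204 207 208 205 188 169 163 151 138 135 135 134 135 135 135 134 135 135
 136 136 136 136 135 136 137 136 137 137 137 137 139 142 144 151 177 198
 203 203 203 203]
60 [204 207 209 208 197 178 167 163 152 142 138 138 138 138 138 139 139 140
 140 140 139 139 139 140 139 139 139 140 139 137 131 138 143 155 182 200
 203 204 205 205]
100 [206 208 209 212 208 186 169 161 149 142 143 135  92  56  48  50  50  50
  50  50  51  51  53  54  51  68 119 140 142 139 132 139 145 158 192 204
 205 206 207 206]
140 [207 208 211 212 210 199 178 166 160 145 136 136 137 137 136 137 137 136
 137 137 138 138 140 141 141 141 140 141 139 139 138 143 148 167 194 207
 210 211 211 209]
155 [210 210 211 213 212 203 182 168 162 152 143 138 138 138 137 137 136 136
 136 136 137 137 137 137 139 138 139 138 138 136 132 140 148 168 197 208
 212 214 213 211]
[204 205 205 205 205 206 206 206 205 206 206 204 188 164 152 151 146 122
 111 125 136 138 138 138 137]
[138 138 137 137 136 136 137 136 133 127 136 151 158 177 192 150  61   7
   5   7   8   5   6   6   8]
168 [212 208 206 206 210 215 206 140  52   8   5   7   6   5   6   6   6   7
   8   6   8   6   6   7   7   7   6  22  81 157 201 213 212 212 210 208
 207 209 210 211 213 214]
172 [212 209 207 206 209 215 205 141  54  11   6   9   8   8   8   7   7   6
   6   8   7   7   6   9   8   7   7   5   7  30 105 182 210 213 211 208
 209 210 211 211 213 215]
176 [212 208 206 206 209 214 205 140  53  11   5   8   7   8   8   8   9   9
   9   8   7   7   9   7   8   8   7   9   7   5   5  30 105 181 208 209
 209 210 212 212 214 216]
```

Request:
{"fn": "move_arm", "kwargs": {"targets": [{"x": 1.17,"y": -0.1,"z": 0,"rx": 0,"ry": 0,"rz": -0.009,"fingers": -1},{"x": 2,"y": -0.1,"z": 0,"rx": 0,"ry": 0,"rz": 0,"fingers": -1},{"x": 2,"y": -0.1,"z": 0,"rx": 0,"ry": 0,"rz": 0,"fingers": -1},{"x": 2,"y": -0.1,"z": 0,"rx": 0,"ry": 0,"rz": 0,"fingers": -1},{"x": 1.5,"y": 0,"z": 0,"rx": 0,"ry": 0,"rz": 0,"fingers": -1},{"x": 0.5,"y": 0,"z": 0.5,"rx": 0,"ry": 0,"rz": 0,"fingers": -1},{"x": 0,"y": 0,"z": 1,"rx": 0,"ry": 0,"rz": 0,"fingers": -1},{"x": 0,"y": 0,"z": 0.7,"rx": 0,"ry": 0,"rz": 0,"fingers": -1},{"x": 0,"y": 0,"z": 0,"rx": 0,"ry": 0,"rz": 0,"fingers": -1},{"x": 0,"y": 0,"z": 0,"rx": 0,"ry": 0,"rz": 0,"fingers": -1}]}}

```text
clock: 16.7
ee_pos: [0.5917, -0.1828, 0.2495]
ee_rot: [[0.193, 0.981, 0.0], [0.981, -0.193, -0.0], [-0.0, 0.0, -1.0]]
force: [0.0, -0.8, -2.0]
width: 0.107
```

```bash
python3 - <<'E'
from h import *
s=ctrl.observe();print(s["clock"],s["ee_pos"],s["ee_rot"],s["force"])
im=ctrl.grab_frame("wrist");cv2.imwrite("pics/w7.png",im[:,:,::-1])
np.savez("w7.npz",ee_pos=s["ee_pos"],ee_rot=s["ee_rot"])
cv2.imwrite("pics/w7z.png",cv2.resize(im[120:270,240:440,::-1],(800,600),interpolation=cv2.INTER_CUBIC))
E
```

```text
16.7 [ 0.59168004 -0.18276736  0.24948265] [[ 1.92705292e-01  9.81256673e-01  1.07599300e-04]
 [ 9.81256644e-01 -1.92705255e-01 -2.87243173e-04]
 [-2.61124330e-04  1.60935808e-04 -9.99999953e-01]] [ 0.00285194 -0.77164874 -1.9842567 ]
```

View pics/w7z.png

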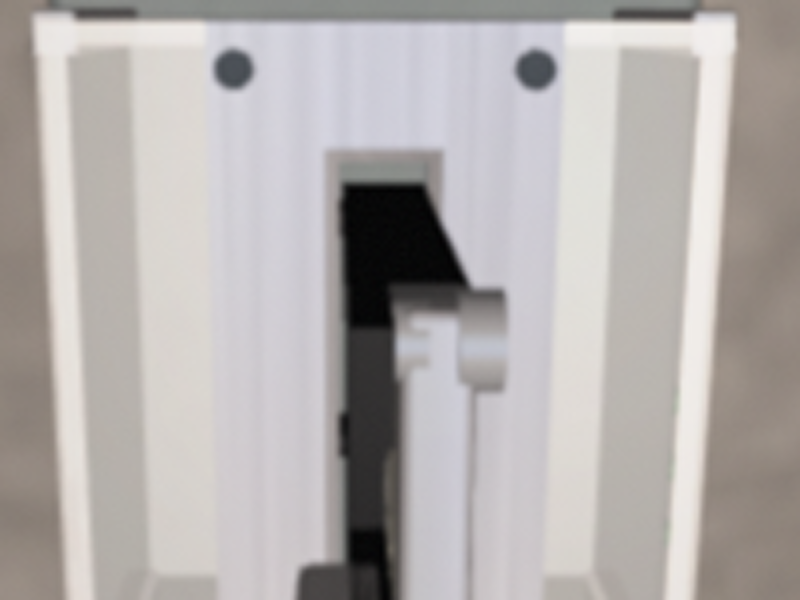

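```bash
python3 - <<'E'
from h import *
s=np.load("w7.npz");C=cam("wrist",s)
z=lambda l:(np.array(l,float)+.5)/4-.5+[240,120]
def t(l,h):return np.round((onz(C,z(l),h)-s["ee_pos"])@s["ee_rot"]*1000,1)
zf=s["ee_pos"][2]-.1192;print(zf)
print("outer",t([(325,150),(443,150),(327,580)],.125));print("foot",t([(343,184),(426,184)],zf))
g=cv2.cvtColor(cv2.imread("pics/w7.png"),cv2.COLOR_BGR2GRAY)
for r in(160,163,166,175):print(r,g[r,315:360])
print(g[150:175,336])
E
```

```text
0.13028265273350487
outer [[ 48.8  -3.2 124.5]
 [ 48.8  17.4 124.5]
 [-31.8  -3.1 124.5]]
foot [[ 4.350e+01 -1.000e-01  1.192e+02]
 [ 4.350e+01  1.430e+01  1.192e+02]]
160 [203 205 206 208 210 201 180 167 162 156 150 147 146 145 146 147 148 147
 145 145 143 143 144 143 143 143 143 143 142 141 139 135 139 142 147 165
 193 204 204 204 204 203 200 201 204]
163 [204 205 206 208 210 202 182 167 162 151 141 139 139 140 139 141 140 141
 142 141 141 140 140 140 140 140 141 141 141 141 136 129 136 143 147 165
 193 203 204 204 204 202 200 202 204]
166 [203 204 206 208 210 201 180 167 162 144  97  51  36  35  36  35  36  37
  37  37  36  36  36  36  38  37  37  37  36  36  47  85 128 144 148 167
 193 203 203 203 205 203 200 201 204]
175 [203 203 206 208 209 201 180 167 157 119  63  20   6   8   6   7   6   9
   7   7   8   9   8   9   7   7   6   7   7   8   9   7   7   9  51 128
 186 202 204 203 203 201 199 201 203]
[207 207 208 208 208 207 198 176 155 149 143 140 140 140 133  94  36   7
   6   8   9   7   5   6   8]
```

Request:
{"fn": "move_arm", "kwargs": {"targets": [{"x": 0.18,"y": 0,"z": 0,"rx": 0,"ry": 0,"rz": 0,"fingers": -1},{"x": 0,"y": 0,"z": 0.3,"rx": 0,"ry": 0,"rz": 0,"fingers": -1},{"x": 0,"y": 0,"z": 0.3,"rx": 0,"ry": 0,"rz": 0,"fingers": -1},{"x": 0,"y": 0,"z": 0.3,"rx": 0,"ry": 0,"rz": 0,"fingers": -1},{"x": 0,"y": 0,"z": 0.3,"rx": 0,"ry": 0,"rz": 0,"fingers": -1},{"x": 0,"y": 0,"z": 0,"rx": 0,"ry": 0,"rz": 0,"fingers": -1}]}}

```text
clock: 17.5
ee_pos: [0.5919, -0.1803, 0.237]
ee_rot: [[0.192, 0.981, -0.001], [0.981, -0.192, 0.0], [0.0, -0.001, -1.0]]
force: [-0.3, 0.2, -2.6]
width: 0.102
```

Request:
{"fn": "move_arm", "kwargs": {"targets": [{"x": 0,"y": 0,"z": 0.4,"rx": 0,"ry": 0,"rz": 0,"fingers": -1},{"x": 0,"y": 0,"z": 0.5,"rx": 0,"ry": 0,"rz": 0,"fingers": -1},{"x": 0,"y": 0,"z": 0.5,"rx": 0,"ry": 0,"rz": 0,"fingers": -1},{"x": 0,"y": 0,"z": 0.5,"rx": 0,"ry": 0,"rz": 0,"fingers": -1},{"x": 0,"y": 0,"z": 0,"rx": 0,"ry": 0,"rz": 0,"fingers": -1}]}}

```text
clock: 18.12
ee_pos: [0.5918, -0.1802, 0.2178]
ee_rot: [[0.192, 0.981, -0.001], [0.981, -0.192, 0.0], [-0.0, -0.001, -1.0]]
force: [1.7, -0.0, -2.4]
width: 0.106
```

```bash
python3 - <<'E'
from h import *
s=ctrl.observe();print(s["clock"],s["ee_pos"],s["force"],s["wrist_torque"],s["qvel"])
im=ctrl.grab_frame("wrist");cv2.imwrite("pics/w8.png",im[:,:,::-1])
np.savez("w8.npz",ee_pos=s["ee_pos"],ee_rot=s["ee_rot"])
cv2.imwrite("pics/w8z.png",cv2.resize(im[120:270,240:440,::-1],(800,600),interpolation=cv2.INTER_CUBIC))
E
```

```text
18.125 [ 0.5917741  -0.18020815  0.21780079] [ 1.72110568 -0.00715097 -2.35908254] [ 0.00147491 -0.00685966  0.04526619] [-0.00195671 -0.00617089  0.00618953 -0.0105288   0.00316949  0.0046622
 -0.00338831]
```

View pics/w8z.png

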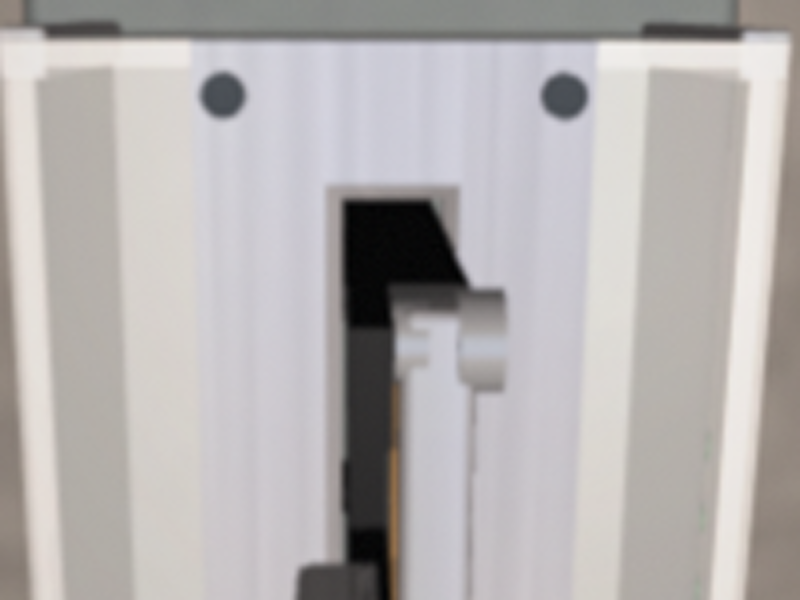

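The carrier is inside the slot, with the foot end close to the mouth at (390,200) and a light 1.7 N side touch. I'll ease that and go on down.

Request:
{"fn": "move_arm", "kwargs": {"targets": [{"x": 0,"y": 0.03,"z": 0.3,"rx": 0,"ry": 0,"rz": 0,"fingers": -1},{"x": 0,"y": 0,"z": 0.6,"rx": 0,"ry": 0,"rz": 0,"fingers": -1},{"x": 0,"y": 0,"z": 0.6,"rx": 0,"ry": 0,"rz": 0,"fingers": -1},{"x": 0,"y": 0,"z": 0.6,"rx": 0,"ry": 0,"rz": 0,"fingers": -1},{"x": 0,"y": 0,"z": 0.6,"rx": 0,"ry": 0,"rz": 0,"fingers": -1},{"x": 0,"y": 0,"z": 0.6,"rx": 0,"ry": 0,"rz": 0,"fingers": -1},{"x": 0,"y": 0,"z": 0.5,"rx": 0,"ry": 0,"rz": 0,"fingers": -1},{"x": 0,"y": 0,"z": 0.3,"rx": 0,"ry": 0,"rz": 0,"fingers": -1},{"x": 0,"y": 0,"z": 0,"rx": 0,"ry": 0,"rz": 0,"fingers": -1},{"x": 0,"y": 0,"z": 0,"rx": 0,"ry": 0,"rz": 0,"fingers": -1}]}}

```text
clock: 19.42
ee_pos: [0.5925, -0.1805, 0.1776]
ee_rot: [[0.192, 0.981, 0.0], [0.981, -0.192, -0.0], [-0.0, 0.0, -1.0]]
force: [-0.7, -0.0, -2.7]
width: 0.108
```

Request:
{"fn": "move_arm", "kwargs": {"targets": [{"x": 0,"y": 0,"z": 0.2,"rx": 0,"ry": 0,"rz": 0,"fingers": -1},{"x": 0,"y": 0,"z": 0.2,"rx": 0,"ry": 0,"rz": 0,"fingers": -1},{"x": 0,"y": 0,"z": 0,"rx": 0,"ry": 0,"rz": 0,"fingers": -1},{"x": 0,"y": 0,"z": 0,"rx": 0,"ry": 0,"rz": 0,"fingers": -1}]}}

```text
clock: 19.92
ee_pos: [0.5924, -0.1804, 0.1734]
ee_rot: [[0.192, 0.981, 0.0], [0.981, -0.192, 0.0], [0.0, 0.0, -1.0]]
force: [-0.7, -0.3, -3.4]
width: 0.103
```

Request:
{"fn": "move_arm", "kwargs": {"targets": [{"x": 0,"y": 0,"z": 0.15,"rx": 0,"ry": 0,"rz": 0,"fingers": -1},{"x": 0,"y": 0,"z": 0,"rx": 0,"ry": 0,"rz": 0,"fingers": -1},{"x": 0,"y": 0,"z": 0,"rx": 0,"ry": 0,"rz": 0,"fingers": -1}]}}

```text
clock: 20.3
ee_pos: [0.5924, -0.1804, 0.1719]
ee_rot: [[0.192, 0.981, 0.0], [0.981, -0.192, 0.0], [0.0, 0.0, -1.0]]
force: [-0.5, -1.1, -2.0]
width: 0.109
```

Request:
{"fn": "move_arm", "kwargs": {"targets": [{"x": 0,"y": 0,"z": 0.15,"rx": 0,"ry": 0,"rz": 0,"fingers": -1},{"x": 0,"y": 0,"z": 0,"rx": 0,"ry": 0,"rz": 0,"fingers": -1},{"x": 0,"y": 0,"z": 0,"rx": 0,"ry": 0,"rz": 0,"fingers": -1}]}}

```text
clock: 20.68
ee_pos: [0.5926, -0.1805, 0.1706]
ee_rot: [[0.192, 0.981, 0.001], [0.981, -0.192, -0.0], [0.0, 0.001, -1.0]]
force: [0.4, -0.7, 0.3]
width: 0.104
```

Request:
{"fn": "move_arm", "kwargs": {"targets": [{"x": 0,"y": 0,"z": 0.15,"rx": 0,"ry": 0,"rz": 0,"fingers": -1},{"x": 0,"y": 0,"z": 0.15,"rx": 0,"ry": 0,"rz": 0,"fingers": -1},{"x": 0,"y": 0,"z": 0.12,"rx": 0,"ry": 0,"rz": 0,"fingers": -1},{"x": 0,"y": 0,"z": 0,"rx": 0,"ry": 0,"rz": 0,"fingers": -1},{"x": 0,"y": 0,"z": 0,"rx": 0,"ry": 0,"rz": 0,"fingers": -1},{"x": 0,"y": 0,"z": 0,"rx": 0,"ry": 0,"rz": 0,"fingers": -1}]}}

```text
clock: 21.42
ee_pos: [0.5924, -0.1804, 0.1662]
ee_rot: [[0.192, 0.981, 0.0], [0.981, -0.192, 0.0], [0.0, -0.0, -1.0]]
force: [1.0, 0.5, 2.8]
width: 0.103
```

```bash
python3 - <<'E'
from h import *
F=[];Z=[]
for i in range(10):
    s=ctrl.observe();F.append(s["force"]);Z.append(s["ee_pos"]);im=ctrl.grab_frame("wrist")
print(s["clock"],np.mean(F,0),np.std(F,0),np.mean(Z,0),np.std(Z,0),s["wrist_torque"])
cv2.imwrite("pics/w9z.png",cv2.resize(im[120:360,170:490,::-1],(800,600),interpolation=cv2.INTER_CUBIC))
sc=ctrl.grab_frame("scene");cv2.imwrite("pics/s9.png",sc[:,:,::-1])
E
```

```text
21.875 [0.33759148 0.43258169 1.83096489] [0.44108413 0.43703847 0.64935922] [ 0.59237593 -0.18040255  0.16620607] [1.08994087e-05 1.46101568e-05 9.96698452e-06] [ 0.20755514 -0.00088239 -0.0111833 ]
```

View pics/w9z.png

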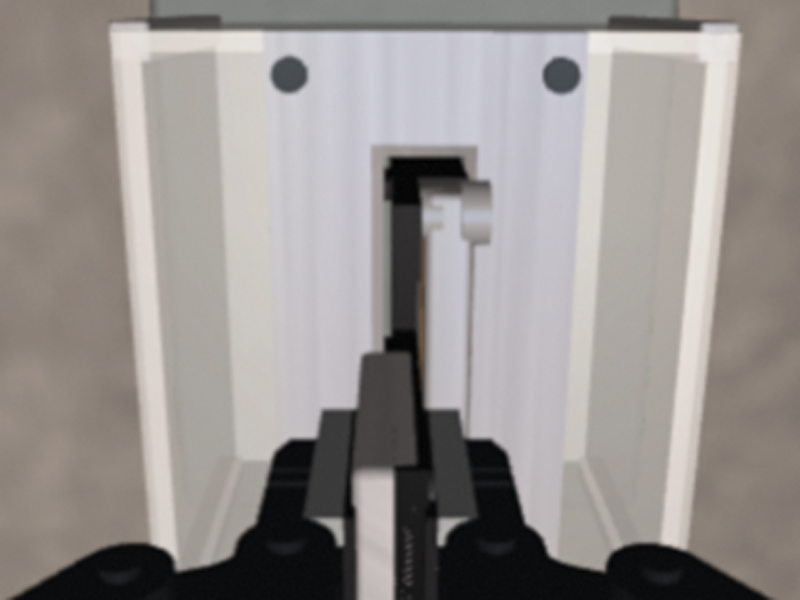

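Request:
{"fn": "move_arm", "kwargs": {"targets": [{"x": 0,"y": 0,"z": 0.05,"rx": 0,"ry": 0,"rz": 0,"fingers": -1},{"x": 0,"y": 0,"z": 0,"rx": 0,"ry": 0,"rz": 0,"fingers": -1},{"x": 0,"y": 0,"z": 0,"rx": 0,"ry": 0,"rz": 0,"fingers": -1},{"x": 0,"y": 0,"z": 0,"rx": 0,"ry": 0,"rz": 0,"fingers": -1}]}}

```text
clock: 22.48
ee_pos: [0.5924, -0.1804, 0.1657]
ee_rot: [[0.192, 0.981, 0.0], [0.981, -0.192, 0.0], [0.0, 0.0, -1.0]]
force: [-0.2, 1.1, 1.3]
width: 0.102
```

```bash
python3 - <<'E'
from h import *
F=[]
for i in range(10):
    s=ctrl.observe();F.append(s["force"]);ctrl.grab_frame("wrist")
print(s["clock"],np.mean(F,0),s["ee_pos"],s["width"])
print(ctrl.finish_job())
E
```

```text
22.925 [0.34389723 0.63897276 2.17432804] [ 0.59240586 -0.18040534  0.16570417] 0.1024948867017651
the job is handed in; nothing more can be done
None
```

I shut the keeper in the stand, lowered the carrier upright through the guard slot, and pressed the board onto the contacts. I handed in at about 23 s, still gripping the carrier; no verdict came back.

**Keeper:** I pressed the knob down to its stop height until it pushed back with about 15 N. The pictures afterwards show the bar level and shut. I did not see the ball itself snap out.

**Contacts:**
- **By position:** the foot is at about 46.5 mm, which is half way down. The contacts began pushing back near the expected height.
- **By force:** the net force rose by about 4.6 N, where half way should give about 5 N. The readings scatter by about 0.65 N, so force only confirms half way roughly.

**Other checks:** side forces were under 1 N at the end. I kept clear of the fan, reel, bottle and loose panel, but took no final picture of them.

**Problems along the way:** the first move call was refused because its rows were incomplete, and the arm stayed still. On the way through the slot there was one light side touch of 1.7 N, which I eased off.

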